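# Lift the tall cell from the rack with insulated tongs

### The job

The tall one of the three battery cells in the rack has failed its test and must not be touched by the gripper. Take the insulated tongs from their rest, close their jaws on the tall cell, lift it straight up until its foot is about 10 cm above the top of the rack, and finish while still holding it there upright and still in the tongs. Leave the two short cells in their sockets and do not disturb the other things on the bench.

Things in the scene. Friction and masses are not known exactly. Their poses are not given: they have to be found in the camera images.
- tongs: Grey plastic sprung tongs, 225 mm long, 20 mm tall, 90 g, lying level on their rest, underside 30 mm above the bench, held open by a spring. Origin: underside, midway along, under the grip point (near the centre of mass). x runs from the hinge hub (24 mm wide, at x = -95 mm) to the V-shaped rubber jaws (centre x = +95 mm); y is the closing line, z up. The two arms close by equal amounts.
- tongs_grip (a point): Grip point: midway between two flat paddles (x = -30 to +26 mm, 20 mm tall), 10 mm above the underside, 40 mm above the bench on the rest. Outside width there: 55 mm open, 34 mm with a 26 mm cell in the jaws. Squeezing takes 3 N to start, 6 N to reach the cell; squeezed part way, to 48 mm, the spring's push holds the tongs in the fingers with the jaws still open.
- tongs_jaw (a point): Point between the jaws where the cell's axis belongs, 95 mm ahead of the grip point and level with it; the jaws reach 10 mm above and below it, 15 mm ahead and behind. Gap between the jaw lips: 54 mm open, 2 mm less for each 1 mm squeezed at the paddles. Open jaws are 88 mm wide over their backs.
- tongs_left (a joint): How far each arm of the tongs is squeezed, rad: 0 open, about 0.11 when the jaws hold a 26 mm cell, stop at 0.16.
- rest: Fixed aluminium tongs rest, 200 mm along x. Origin: centre of its underside. Two crossbars, 18 mm wide and 102 mm long across the tongs, at x = -75 and +60 mm, tops 30 mm above the bench; between them only a base plate 30 mm wide and 6 mm high. The tongs lie along its x, jaws to +x.
- rack: Fixed black cell rack 56 x 236 mm, 30 mm high, with three equal round sockets in a row along its y, at y = -85, 0 and +85 mm, each 27.5 mm wide and 22 mm deep (floor 8 mm above the bench). Origin: centre of its underside; -x side faces the robot.
- tall_cell: The tall battery cell: grey cylinder 26 mm across with a steel top, 70 mm tall, about 95 g, upright in one of the three sockets (which one varies); 48 mm of it stands out above the rack. Origin: centre of its foot, z up along its axis.
- short_cell_a: A short battery cell, same look and diameter, 50 mm tall, in another socket, 28 mm standing out. Origin: centre of its foot. Leave it alone.
- short_cell_b: The other short battery cell, as short_cell_a. Leave it alone.
- meter: Handheld meter, grey box 150 x 75 x 34 mm (41 mm at its dial), lying on the bench to the left. Origin: centre of its underside. Leave it alone.
- screw_cup: Small steel cup, 68 mm across, 40 mm high, on the bench to the right, beyond the tongs. Origin: centre of its underside. Leave it alone.
There are look-alikes about, which are no part of the job. Leave any blue or pink look-alike of the tongs alone.

How it is judged:
By the outcome, as a careful person would: the job done as asked, in the order asked, and still so for the second after the job is handed in, while the arm keeps its last pose, push and grip.
It also fails if it takes over 42 s, if anything falls off the work surface, if the arm or the gripper's body presses on something with over 40 N, if the wrist force passes 120 N, or if a joint passes its speed limit or range.

### The arm

A 6-joint arm with a two-finger parallel gripper is mounted at the origin on the work surface. World frame = base frame: x ahead of the robot, y to its left, z up, the work surface at z = 0. Lengths are in mm, angles in rad, forces in N, time in s.
With the tool pointing down it reaches from about 325 to 925 mm from the base axis. Payload 3.1 kg.
Tool frame: the origin (TCP) lies between the finger pads; the fingertips stand 25 mm ahead of it and the grasp point (between the pads) lies 6 mm ahead of it; z points along the fingers, y is the line along which they close (so a half turn about z gives the same grasp; the last joint's range is limited). The gripper opens to 85 mm and grips with 20 to 120 N. Pads are 22 mm wide; open, the fingers measure 114 mm over their backs; the gripper's body (76 mm by 85 mm) begins 54 mm behind the grasp point. The pads swing forward as they close: fully open they stand 13 mm farther back than shut.
Start: joints at [-1.438, 0.217, 1.613, -0, 1.311, -0.112], TCP at [151.497, -606.373, 256.3] pointing down, gripper open.
Joint ranges: [-2.75, 2.75], [-0.78, 2.1], [0.31, 2.55], [-1.13, 4.27], [0.13, 2.63], [-2.58, 2.58]. Speed limits (rad/s): [2.79, 2.79, 3.14, 3.14, 3.14, 3.14].

### API

Orientations are given as [roll, pitch, yaw] about the fixed x, y, z axes, in that order (R = Rz(yaw) Ry(pitch) Rx(roll)).
In Python, from bench import status, eyes, job gives the robot as it stands.
- The arm moves only by the tool move_arm, never from a script. Its argument "rows" is a list of rows, each a list of 4 numbers: the shift along the tool's x, y, z in mm, then the turn about the tool's z in rad. In form: [[dx, dy, dz, twist], ...]. A call has 1 to 8 rows; each row shifts and turns the commanded pose from where the row before left it, along the tool's axes as they then stand; what a row does not reach is not made up. A row lasts 1/12 s, in which the tool goes at most 41.7 mm and 7.16 degrees, less where a joint would pass 70% of its speed; a pose out of reach is approached as far as the arm can. A call with a gripper value outside its range is refused whole. "hand" is the finger opening in mm, from 0 to 85.4, set as the call begins (left out, the last holds). The fingers move at their own pace and stop on an object; "newtons" is the grip in N (left out, the last holds). Time passes only in rows, so rows that do not move let the fingers close. It gives the time, the measured TCP pose, the force, the opening and the grip force at its end, in the units of the state.
- status.get_obs(): the state, without advancing time (a new reading comes with each control period).
- eyes.capture(name): name is "scene" or "top" or "wrist"; returns a dict with "frame" (480x640x3 uint8, red, green, blue), "fx", "fy", "cx", "cy" (pixels), "T" (4x4, takes a point from camera to world coordinates); the wrist camera has in their place "T_tool_cam" (4x4, takes a point from camera to tool coordinates, whose origin is the TCP and whose axes are the flange's). Camera axes: x right, y down, z forward; pixel columns grow to the right and rows downward; lengths in mm; the calibration is good to about 2 mm. A picture is of the moment at which its call begins: read the wrist's pose just before it. There is no depth.
- job.sign_off(): hands the job in; it is judged then, once.
The state is a dict: "t": time; "qpos": joint angles; "joint_vel": joint speeds; "effort": joint torques, N m; "tcp_pos": TCP position; "tcp_rot": TCP orientation; "force": force on the tool from outside, world axes, zero at the start; "wrist_torque": the same for the moment, N m; "gripper_width": finger opening in mm; "grip_force": force on a finger pad.
Only numpy, scipy, OpenCV 4.12 (cv2) and the standard library are available. Lean on these libraries where they do the work, as an engineer would, in place of code of your own. Each camera call takes 0.05 s, during which the arm holds its last target. There are 200 camera calls.

## Working session

There is one attempt and no reset: what is moved stays moved. The work goes in short steps, Python scripts to look and compute and a tool call to move; the robot and the scene stay as the last step left them, time stands still between calls to the robot, and variables do not carry over. Pictures are saved under pics/ and viewed, at most 10 in all, crops included, and the job is handed in when it is done.

Besides the shell and the picture viewer there is one more tool, called after "Request:" as name([rows], argument=value, ...), one row to a line, values as JSON. move_arm: Moves the arm, as the interface text tells. Its arguments: {"type":"object","properties":{"rows":{"type":"array","items":{"type":"array","items":{"type":"number"}}},"hand":{"type":"number"},"newtons":{"type":"number"}},"required":["rows"]}

```bash
mkdir -p pics; python3 - <<'E'
from bench import status, eyes
import cv2,numpy as np
o=status.get_obs();print(o)
for n in ("top","scene"):
    c=eyes.capture(n);cv2.imwrite(f"pics/{n}0.png",c["frame"][:,:,::-1]);print(n,c["fx"],c["fy"],c["cx"],c["cy"],np.array(c["T"]).round(3).tolist())
E
```

```text
{'t': 0.0, 'qpos': array([-1.43821584e+00,  2.17786679e-01,  1.61496629e+00, -5.07898198e-06,
        1.31130397e+00, -1.12194065e-01]), 'joint_vel': array([ 0.00059471, -0.00083354,  0.00107642,  0.0009184 ,  0.00011202,
       -0.00012538]), 'effort': array([-5.56360446e-04, -3.96844518e+01, -3.03853619e+01, -1.99874598e-04,
        9.65444895e-03, -8.27379722e-06]), 'tcp_pos': array([ 151.38169412, -605.59106613,  254.93124229]), 'tcp_rot': array([-3.13914331e+00, -2.71023985e-04,  2.44775533e-01]), 'force': array([ 0.95809944, -0.18553925, -0.25234168]), 'wrist_torque': array([-0.0234687 ,  0.02375288, -0.02034764]), 'grip_force': 0.0, 'gripper_width': 85.17326006161825}
top 598.4900240967113 598.4900240967113 315.9480922178217 239.24746567196453 [[0.098, -0.975, 0.199, 195.157], [-0.995, -0.097, 0.016, -21.469], [0.004, -0.2, -0.98, 1457.474], [0.0, 0.0, 0.0, 1.0]]
scene 594.0881381771037 594.0881381771037 314.24818705379175 239.29162986653978 [[-0.434, 0.558, -0.707, 1473.235], [0.901, 0.275, -0.336, 462.283], [0.007, -0.783, -0.622, 935.204], [0.0, 0.0, 0.0, 1.0]]
```

View pics/top0.png

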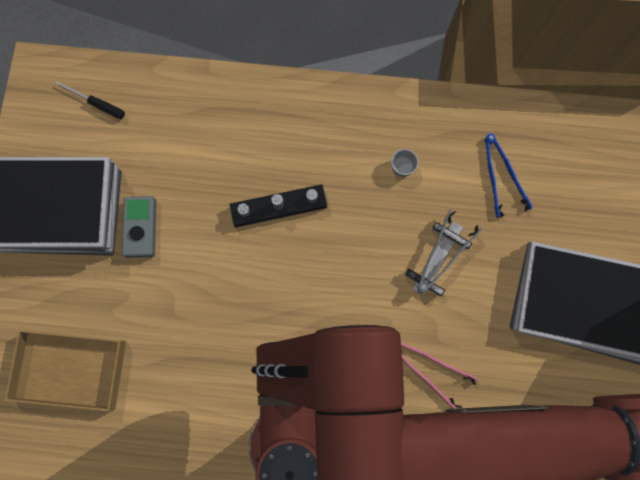

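View pics/scene0.png

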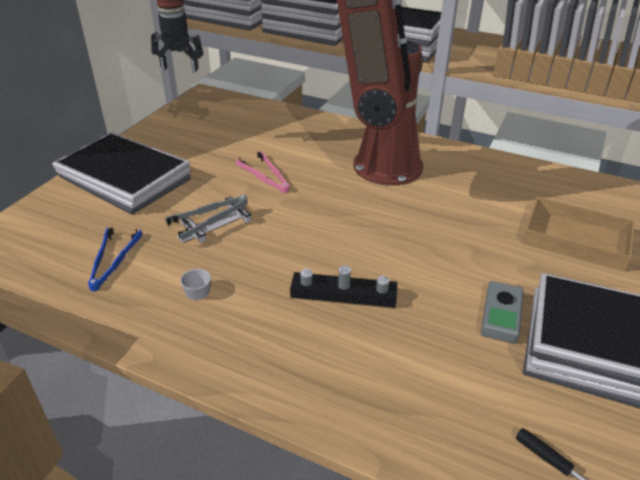

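The top view shows the grey tongs with their hub at about (424,288) and jaws at (451,214) and (476,230). The cells are at (243,209), (277,200) and (312,195). In the scene view the middle cell, at (345,278), looks like the tall one.

```bash
cat > h.py <<'E'
import numpy as np,cv2
from bench import status,eyes
from scipy.spatial.transform import Rotation as Ro
def cap(n):
    o=status.get_obs();c=eyes.capture(n)
    if n=="wrist":
        T=np.eye(4);T[:3,:3]=Ro.from_euler("xyz",o["tcp_rot"]).as_matrix();T[:3,3]=o["tcp_pos"];c["T"]=T@np.array(c["T_tool_cam"])
    c["T"]=np.array(c["T"]);return c
def ray(c,p):
    d=c["T"][:3,:3]@[(p[0]-c["cx"])/c["fx"],(p[1]-c["cy"])/c["fy"],1];return c["T"][:3,3],d/np.linalg.norm(d)
def plane(c,p,z):
    o,d=ray(c,p);return o+d*(z-o[2])/d[2]
def tri(c1,p1,c2,p2):
    o1,d1=ray(c1,p1);o2,d2=ray(c2,p2)
    s=np.linalg.lstsq(np.c_[d1,-d2],o2-o1,rcond=None)[0];a=o1+s[0]*d1;b=o2+s[1]*d2
    return (a+b)/2,np.linalg.norm(a-b)
def proj(c,P):
    q=c["T"][:3,:3].T@(np.asarray(P)-c["T"][:3,3]);return c["fx"]*q[0]/q[2]+c["cx"],c["fy"]*q[1]/q[2]+c["cy"]
E
python3 - <<'E'
from h import *
t=cap("top");s=cap("scene")
for p,z in [((424,288),50),((451,214),50),((476,230),50),((243,209),58),((277,200),78),((312,195),58),((404,160),40)]: print(p,plane(t,p,z).round(0))
for a,b in [((243,209),(383,279)),((277,199),(345,268)),((312,194),(307,270))]: print(tri(t,a,s,b))
f=lambda im,x,y,w,h,k:cv2.resize(im[y:y+h,x:x+w,::-1],None,fx=k,fy=k,interpolation=cv2.INTER_CUBIC)
A=f(t["frame"],395,200,100,100,4);B=f(s["frame"],160,185,100,70,4);C=f(t["frame"],225,180,107,50,3.738);
D=f(s["frame"],285,255,120,60,400/120)
m=np.zeros((600,800,3),np.uint8);m[:400,:400]=A;m[:280,400:]=B;h=C.shape[0];m[400:400+h,:400]=C;m[300:500,400:]=D
cv2.imwrite("pics/crop1.png",m)
E
```

```text
(424, 288) [ 390. -265.   50.]
(451, 214) [ 576. -319.   50.]
(476, 230) [ 542. -381.   50.]
(243, 209) [536. 183.  58.]
(277, 200) [561. 102.  78.]
(312, 195) [588.  21.  58.]
(404, 160) [ 705. -197.   40.]
(array([536.26689959, 183.52498755,  57.56278688]), np.float64(1.152984141638499))
(array([563.11342073, 103.10056657,  79.6720006 ]), np.float64(1.8936967963717397))
(array([588.2538455 ,  22.40322124,  62.46363314]), np.float64(2.994796411891347))
```

View pics/crop1.png

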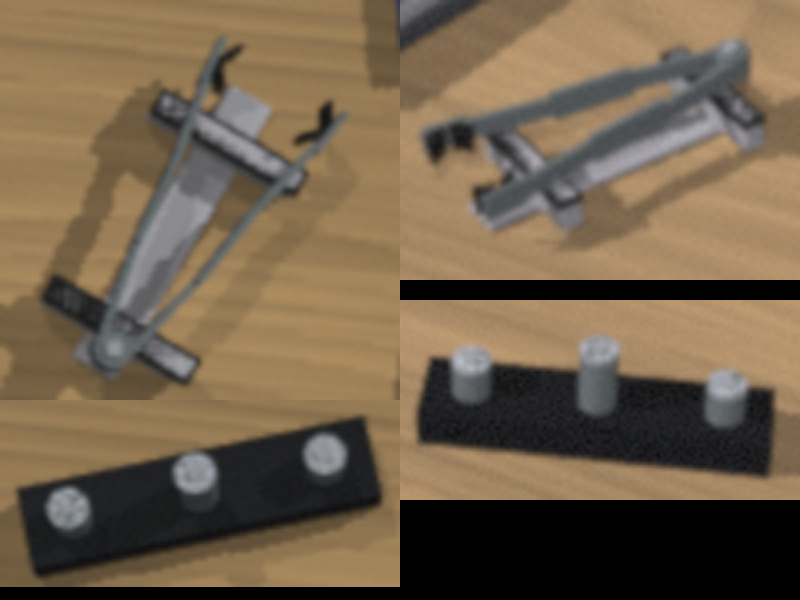

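Height and position both make the middle cell the tall one: its top is at about (563,102,79). The tongs' grip point is near (475,-308), with yaw about -0.47. I'll go above the tongs for a wrist look.

Request:
move_arm([
  [24, -13, 0, 0],
  [24, -13, 0, 0],
  [24, -13, 0, 0],
  [24, -13, 0, 0],
  [24, -13, 0, 0],
  [24, -13, 0, 0],
  [24, -13, 0, 0],
  [24, -13, 0, 0],
], hand=85)

```text
t: 0.87
tcp_pos: [313.3, -457.8, 256.1]
tcp_rot: [-3.141, 0.0, 0.245]
force: [0.3, -0.5, 0.5]
gripper_width: 85.0
grip_force: 0.0
```

Request:
move_arm([
  [24, -13, 0, 0],
  [24, -13, 0, 0],
  [24, -13, 0, 0],
  [24, -13, 0, 0],
  [24, -13, 0, 0],
  [24, -13, 0, 0],
  [24, -13, 0, 0],
  [0, 0, 0, 0],
])

```text
t: 1.53
tcp_pos: [456.2, -326.6, 256.1]
tcp_rot: [-3.14, -0.002, 0.249]
force: [0.4, 0.6, -0.5]
gripper_width: 84.7
grip_force: 0.0
```

Request:
move_arm([
  [0, 0, 0, 0.118],
  [0, 0, 0, 0.118],
  [0, 0, 0, 0.118],
  [0, 0, 0, 0.118],
  [0, 0, 0, 0.118],
  [0, 0, 0, 0.118],
  [0, 0, 0, 0],
  [0, 0, 0, 0],
])

```text
t: 2.2
tcp_pos: [453.1, -330.2, 256.1]
tcp_rot: [3.141, 0.0, -0.461]
force: [-0.2, -0.1, 0.6]
gripper_width: 85.0
grip_force: 0.0
```

```bash
python3 - <<'E'
from h import *
o=status.get_obs();print(o["t"],o["tcp_pos"],o["tcp_rot"])
c=cap("wrist");print(c["T_tool_cam"],c["fx"]);np.savez("w1.npz",**c)
t=cap("top");np.savez("t1.npz",**t);s=cap("scene");np.savez("s1.npz",**s)
cv2.imwrite("pics/w1.png",c["frame"][:,:,::-1])
E
```

```text
2.2 [ 453.06576508 -330.21547683  256.11325876] [ 3.14148627e+00  4.48826736e-04 -4.60641032e-01]
[[ 8.48165436e-04 -9.60234600e-01 -2.79193111e-01  7.12860929e+01]
 [ 9.99999556e-01  6.99952512e-04  6.30554379e-04  1.12190883e-01]
 [-4.10058213e-04 -2.79193522e-01  9.60234768e-01 -1.17366086e+02]
 [ 0.00000000e+00  0.00000000e+00  0.00000000e+00  1.00000000e+00]] 413.8281700544952
```

View pics/w1.png

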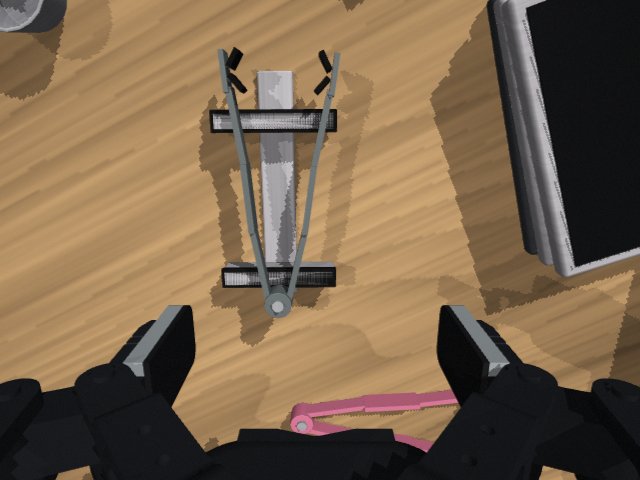

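The wrist view shows the grey tongs nearly aligned with the tool: hub at (278,305), arm tips at (221,50) and (337,54), and crossbars at rows 121 and 276.

```bash
python3 - <<'E'
from h import *
w=np.load("w1.npz");t=np.load("t1.npz");s=np.load("s1.npz")
print("hub tri",tri(w,(278,306),t,(423.4,287.2)), tri(w,(278,306),s,(160+732/4,185+47/4)))
print("tips tri",tri(w,(221,51),t,(395+222/4,200+41/4)),tri(w,(337,55),t,(395+344/4,200+118/4)))
h=plane(w,(278,306),50);a=plane(w,(221,51),50);b=plane(w,(337,55),50)
j=(plane(w,(236,72),50)+plane(w,(323,72),50))/2
m=(a+b)/2;d=m-h;print(h,a,b,np.linalg.norm(d[:2]),np.arctan2(d[1],d[0]),j,np.arctan2(*(j-h)[1::-1]),np.linalg.norm((j-h)[:2]))
n=np.array([-d[1],d[0]])/np.linalg.norm(d[:2]);u=d[:2]/np.linalg.norm(d[:2])
yaw=np.arctan2(u[1],u[0]);g=h[:2]+95*u
o=status.get_obs();W=o["tcp_rot"][2];D=g-o["tcp_pos"][:2]
print("grip",g,"yaw",yaw,"twist",W-yaw,"tool d",D@[np.cos(W),np.sin(W)],D@[np.sin(W),-np.cos(W)])
# bars
for p in [(211,121),(337,121),(222,276),(336,276)]: print(plane(w,p,30))
E
```

```text
hub tri (array([ 391.42335174, -263.66954187,   48.18197651]), np.float64(0.3494520523469734)) (array([ 261.07072552, -137.4947507 ,  -59.80070258]), np.float64(232.10903270306554))
tips tri (array([ 589.8365264 , -319.78026291,   36.40372066]), np.float64(2.0642701718664442)) (array([ 549.80017411, -397.41561785,   30.73934151]), np.float64(1.4699529200635286))
[ 392.00625911 -264.34642167   50.        ] [ 587.89532785 -321.29245347   50.        ] [ 548.46058091 -394.95386114   50.        ] 199.57590626347306 -0.48915488121919143 [ 556.73662589 -352.45139747   50.        ] -0.4911323708572866 186.81161768299225
grip [ 475.86563555 -308.98502586] yaw -0.48915488121919143 twist 0.027571504672703362 tool d 10.818275306325624 -28.932904412737848
[ 551.14961697 -285.81512981   30.        ]
[ 506.48133738 -376.01828651   30.        ]
[ 432.17828816 -227.33982179   30.        ]
[ 387.21433571 -318.09459278   30.        ]
```

Request:
move_arm([
  [5.4, -14.5, 0, 0],
  [5.4, -14.5, 0, 0],
  [0, 0, 25, 0.027],
  [0, 0, 25, 0],
  [0, 0, 25, 0],
  [0, 0, 25, 0],
  [0, 0, 0, 0],
  [0, 0, 0, 0],
])

```text
t: 3.02
tcp_pos: [475.0, -307.9, 154.7]
tcp_rot: [-3.141, 0.004, -0.489]
force: [-0.2, 1.7, 0.9]
gripper_width: 85.2
grip_force: 0.0
```

```bash
python3 - <<'E'
from h import *
o=status.get_obs();print(o["t"],o["tcp_pos"],o["tcp_rot"])
c=cap("wrist");np.savez("w2.npz",**c)
cv2.imwrite("pics/w2.png",c["frame"][:,:,::-1])
E
```

```text
3.0167 [ 474.9505039  -307.89734586  154.67442366] [-3.14070623  0.00437195 -0.48938409]
```

View pics/w2.png

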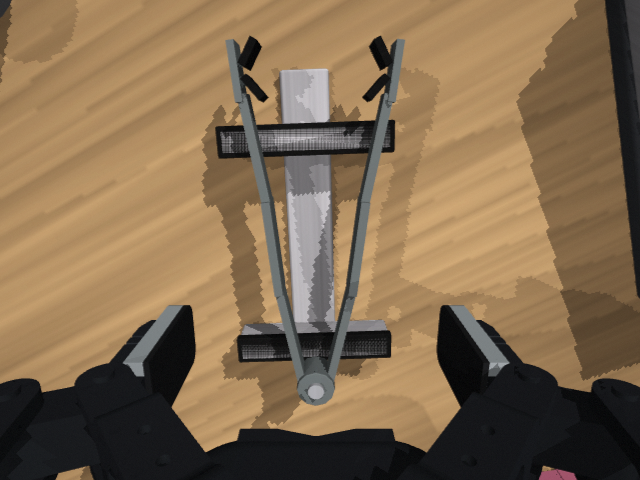

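The second wrist view shows the tongs centred and aligned: hub at (316,389), tips at (232,41) and (400,41), paddles between rows 202 and 298. I'll measure height from the two wrist views.

```bash
python3 - <<'E'
from h import *
a=np.load("w1.npz");b=np.load("w2.npz");print(b["cx"])
P=[((278,306),(316,389)),((221,50),(232,40)),((337,54),(400,40))]
Q=[tri(a,p,b,q) for p,q in P];print(Q)
h,l,r=[plane(b,q,50) for p,q in P];m=(l+r)/2;d=(m-h)[:2];print(h,m,np.arctan2(d[1],d[0]),h[:2]+95*d/np.hypot(*d))
print([plane(b,q,50).round(1) for q in((270,202),(359,202),(281,297),(347,297))])
print([plane(b,q,30).round(1) for q in((305,139),(314,346))])
E
```

```text
315.71669668364007
[(array([ 390.70530908, -263.41759984,   46.64758199]), np.float64(0.1623620863861805)), (array([ 585.46143342, -323.34554767,   63.88079959]), np.float64(0.12271848388001376)), (array([ 549.99687313, -395.95147948,   44.34335282]), np.float64(0.7847019748002786))]
[ 392.90134458 -264.66850604   50.        ] [ 569.37401464 -358.41856254   50.        ] -0.48832931305864374 [ 476.79754464 -309.2378634 ]
[array([ 509.9, -298.4,   50. ]), array([ 487.1, -341.3,   50. ]), array([ 457.9, -276.1,   50. ]), array([ 439.9, -310.1,   50. ])]
[array([ 529.6, -330.2,   30. ]), array([ 409.7, -272.1,   30. ])]
```

Request:
move_arm([
  [2, 0, 20, 0],
  [0, 0, 25, 0],
  [0, 0, 25, 0],
  [0, 0, 20, 0],
  [0, 0, 12, 0],
  [0, 0, 8, 0],
  [0, 0, 0, 0],
  [0, 0, 0, 0],
])

```text
t: 3.73
tcp_pos: [478.8, -310.5, 47.5]
tcp_rot: [3.141, -0.002, -0.49]
force: [0.1, -0.9, 0.1]
gripper_width: 85.1
grip_force: 0.0
```

Request:
move_arm([
  [0, 0, 0, 0],
  [0, 0, 0, 0],
  [0, 0, 0, 0],
  [0, 0, 0, 0],
  [0, 0, 0, 0],
  [0, 0, 0, 0],
], hand=48, newtons=20)

```text
t: 4.23
tcp_pos: [479.6, -311.1, 48.8]
tcp_rot: [3.141, -0.005, -0.49]
force: [-0.8, 0.1, 5.6]
gripper_width: 48.5
grip_force: 5.5
```

Request:
move_arm([
  [0, 0, -3, 0],
  [0, 0, -5, 0],
  [0, 0, -10, 0],
  [0, 0, -15, 0],
  [0, 0, -15, 0],
  [0, 0, -12, 0],
  [0, 0, 0, 0],
  [0, 0, 0, 0],
])

```text
t: 4.9
tcp_pos: [478.5, -310.3, 107.6]
tcp_rot: [3.141, -0.002, -0.49]
force: [-0.4, -0.5, -0.8]
gripper_width: 47.8
grip_force: 3.7
```

```bash
python3 - <<'E'
from h import *
o=status.get_obs();print({k:o[k] for k in("t","tcp_pos","tcp_rot","force","wrist_torque","gripper_width","grip_force")})
c=cap("wrist");np.savez("w3.npz",**c)
s=cap("scene")
m=np.zeros((480,800,3),np.uint8);m[:,:400]=c["frame"][:,120:520,::-1]
m[:,400:]=cv2.resize(s["frame"][120:270,140:265,::-1],(400,480))
cv2.imwrite("pics/w3.png",m)
E
```

```text
{'t': 4.9, 'tcp_pos': array([ 478.52120567, -310.28278008,  107.55191821]), 'tcp_rot': array([ 3.14104087e+00, -2.46904926e-03, -4.90151131e-01]), 'force': array([-0.40963639, -0.49924716, -0.84494064]), 'wrist_torque': array([-0.04097365, -0.0279316 , -0.03687466]), 'gripper_width': 47.75232005896379, 'grip_force': 3.6690948452451266}
```

View pics/w3.png

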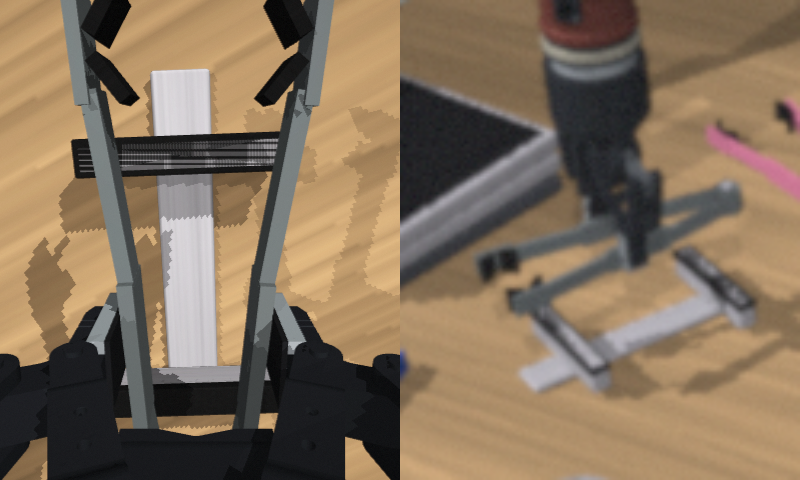

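The tongs are held level and centred in the fingers, with the jaws still open at crop columns 88 and 310. I'll raise them and carry them to above the cell.

Request:
move_arm([
  [0, 0, -10, 0],
  [0, 0, -15, 0],
  [-4, -7.4, -10, 0],
  [-8, -14.7, 0, 0],
  [-12, -22, 0, 0],
  [-12, -22, 0, 0],
  [-12, -22, 0, 0],
  [-12, -22, 0, 0],
])

```text
t: 5.67
tcp_pos: [475.8, -181.6, 140.6]
tcp_rot: [-3.141, 0.002, -0.49]
force: [0.3, -0.1, -0.6]
gripper_width: 47.7
grip_force: 3.7
```

Request:
move_arm([
  [-12, -22, 0, 0],
  [-12, -22, 0, 0],
  [-12, -22, 0, 0],
  [-12, -22, 0, 0],
  [-12, -22, 0, 0],
  [-12, -22, 0, 0],
  [-12, -22, 0, 0],
  [-12, -22, 0, 0],
])

```text
t: 6.33
tcp_pos: [473.3, 18.6, 140.7]
tcp_rot: [3.142, 0.002, -0.49]
force: [-0.1, 0.8, -0.8]
gripper_width: 48.1
grip_force: 3.7
```

Request:
move_arm([
  [-12, -22, 0, 0],
  [-10, -18, 0, -0.05],
  [-6, -10, 0, -0.1],
  [0, 0, 0, -0.1],
  [0, 0, 0, -0.1],
  [0, 0, 0, -0.1],
  [0, 0, 0, -0.1],
  [0, 0, 0, -0.1],
])

```text
t: 7.0
tcp_pos: [471.6, 74.6, 140.6]
tcp_rot: [-3.141, 0.002, 0.166]
force: [0.1, 0.3, -0.0]
gripper_width: 48.1
grip_force: 3.7
```

Request:
move_arm([
  [0, 0, 0, -0.1],
  [0, 0, 0, -0.052],
  [0, 0, 0, 0],
  [0, 0, 0, 0],
  [0, 0, 0, 0],
])

```text
t: 7.42
tcp_pos: [472.4, 73.9, 141.0]
tcp_rot: [-3.141, 0.001, 0.311]
force: [-0.7, 1.0, -0.4]
gripper_width: 48.2
grip_force: 3.7
```

```bash
python3 - <<'E'
from h import *
o=status.get_obs();print({k:o[k] for k in("t","tcp_pos","tcp_rot","force","gripper_width","grip_force")})
c=cap("wrist");np.savez("w4.npz",**c);t=cap("top");np.savez("t4.npz",**t);s=cap("scene");np.savez("s4.npz",**s)
m=np.zeros((480,800,3),np.uint8);m[:,:400]=c["frame"][:,120:520,::-1]
m[:,400:]=cv2.resize(s["frame"][180:330,280:405,::-1],(400,480))
cv2.imwrite("pics/w4.png",m)
E
```

```text
{'t': 7.4167, 'tcp_pos': array([472.44531579,  73.89376683, 140.97036822]), 'tcp_rot': array([-3.14117051e+00,  6.92196294e-04,  3.11124033e-01]), 'force': array([-0.67928548,  0.95314942, -0.38767725]), 'gripper_width': 48.2325500328422, 'grip_force': 3.6697983322665095}
```

View pics/w4.png

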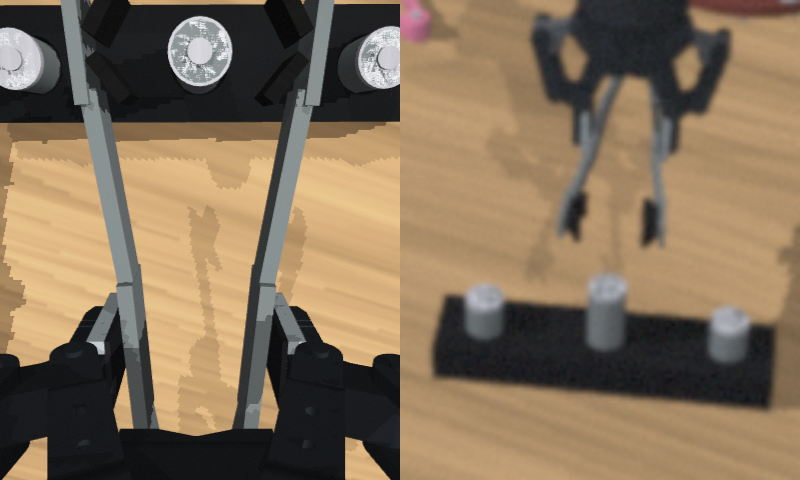

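Both jaws straddle the tall cell's line: its top is centred at pixel (320,50), between V apexes at about (215,48) and (423,48). I'll work out the offsets in tool axes.

```bash
python3 - <<'E'
from h import *
w=np.load("w4.npz");t=np.load("t4.npz");s=np.load("s4.npz");a=np.load("w2.npz")
o=status.get_obs();R=Ro.from_euler("xyz",o["tcp_rot"]).as_matrix()
loc=lambda P:(R.T@(np.asarray(P)-o["tcp_pos"])).round(1)
C=plane(w,(320,51),78);print("cell",C,loc(C))
print("tri scene",tri(w,(320,51),s,(280+607/3.2,180+284/3.2)),"tri top0",tri(w,(320,51),t,(277,199.5)))
A=plane(w,(320+(-220),57),58);print("short l",plane(w,(129,58),58),"short r",plane(w,(500,58),58))
for zt in(138,142,146): print(zt,[loc(plane(w,p,zt)) for p in((215,48),(423,48),(213,97),(422,94))])
# jaw mid before, w2 vs tongs open, in tongs frame from hub
h=plane(a,(316,389),50)[:2];u=np.array([np.cos(-.488),np.sin(-.488)])
print("V apex x from hub open",[(plane(a,p,50)[:2]-h)@u for p in((243,72),(387,72))], "kink",[(plane(a,p,50)[:2]-h)@u for p in((242,102),(390,102))])
E
```

```text
cell [564.90949818 101.40238883  78.        ] [96.1  1.7 63.2]
tri scene (array([540.2003292 , 228.67780831, 143.24051789]), np.float64(260.9739782204366)) tri top0 (array([566.26202705, 102.57972662,  65.74381505]), np.float64(1.6311495035685086))
short l [538.65639676 182.59255293  58.        ] short r [589.60614922  24.55581282  58.        ]
138 [array([ 88.3, -26.9,   3.2]), array([88.4, 28.6,  3.2]), array([ 75.9, -28.3,   3.2]), array([76.8, 29.2,  3.2])]
142 [array([ 87.8, -26. ,  -0.8]), array([87.8, 27.7, -0.8]), array([ 75.8, -27.4,  -0.8]), array([76.6, 28.2, -0.8])]
146 [array([ 87.2, -25.1,  -4.8]), array([87.2, 26.7, -4.8]), array([ 75.6, -26.4,  -4.8]), array([76.4, 27.3, -4.8])]
V apex x from hub open [np.float64(185.23708177378055), np.float64(185.19517576047107)] kink [np.float64(170.98373836095394), np.float64(170.9420060959744)]
```

Request:
move_arm([
  [3.5, 0.5, 0, 0],
  [0, 0, 6, 0],
  [0, 0, 12, 0],
  [0, 0, 14, 0],
  [0, 0, 10, 0],
  [0, 0, 0, 0],
  [0, 0, 0, 0],
])

```text
t: 8.15
tcp_pos: [475.9, 73.9, 98.4]
tcp_rot: [-3.141, 0.002, 0.312]
force: [-0.2, -0.6, -0.0]
gripper_width: 48.1
grip_force: 3.7
```

```bash
python3 - <<'E'
from h import *
o=status.get_obs();print({k:o[k] for k in("t","tcp_pos","tcp_rot","force","gripper_width","grip_force")})
c=cap("wrist");np.savez("w5.npz",**c);s=cap("scene");np.savez("s5.npz",**s)
m=np.zeros((480,800,3),np.uint8);m[:,:400]=cv2.resize(c["frame"][0:300,195:445,::-1],(400,480))
m[:,400:]=cv2.resize(s["frame"][200:320,290:390,::-1],(400,480))
cv2.imwrite("pics/w5.png",m)
E
```

```text
{'t': 8.15, 'tcp_pos': array([475.94198171,  73.87882803,  98.35988026]), 'tcp_rot': array([-3.14088825e+00,  2.23804377e-03,  3.11564630e-01]), 'force': array([-0.2022754 , -0.62637513, -0.04927807]), 'gripper_width': 48.13731930526641, 'grip_force': 3.670364772551693}
```

View pics/w5.png

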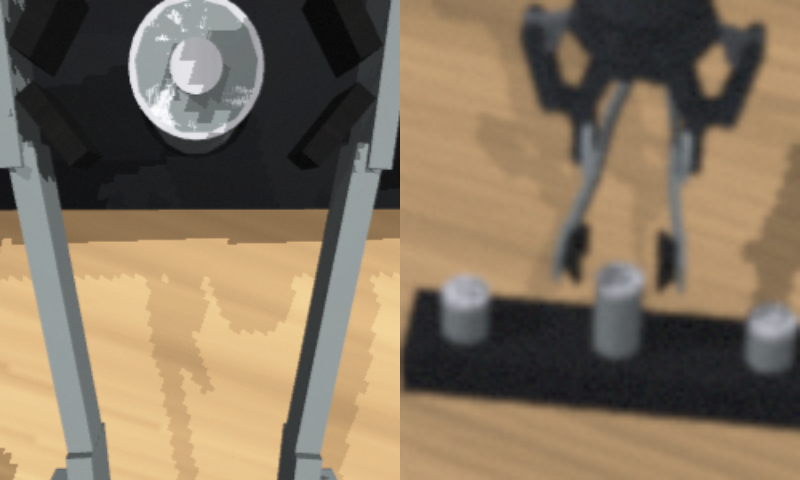

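The cell's top is at pixel (317.5,43), centred laterally between the jaws, with the V gap at row ~50.

```bash
python3 - <<'E'
from h import *
w=np.load("w5.npz");s=np.load("s5.npz");v=np.load("w4.npz")
o=status.get_obs();R=Ro.from_euler("xyz",o["tcp_rot"]).as_matrix()
loc=lambda P:(R.T@(np.asarray(P)-o["tcp_pos"])).round(1)
p=(195+196/1.6,69/1.6);q=(290+218/4,200+277/4)
print(plane(w,p,78),loc(plane(w,p,78)),tri(w,p,s,q),tri(w,p,v,(320,51)),tri(v,(320,51),s,(280+207/3.2,180+284/3.2)))
f=lambda x,y:(195+x/1.6,y/1.6)
# lip inner tips and backs at tongs top
for P in((95,155),(290,155),(55,75),(330,75),(370,80),(20,80)): print(P,loc(plane(w,f(*P),99.5)))
E
```

```text
[564.39645041 101.34182336  78.        ] [91.4  0.6 21.8] (array([564.21583734, 102.39242741,  76.64651157]), np.float64(2.12141354019941)) (array([568.55642578, 102.46482124,  50.58561976]), np.float64(0.28411526536269355)) (array([564.40110898, 102.59687879,  78.35668156]), np.float64(2.5826814846651374))
(95, 155) [ 75.  -16.2   0.3]
(290, 155) [75.  16.2  0.3]
(55, 75) [ 87.2 -22.1   0.3]
(330, 75) [87.2 22.2  0.3]
(370, 80) [86.4 28.6  0.3]
(20, 80) [ 86.4 -27.8   0.3]
```

Request:
move_arm([
  [0, 0.3, 4, 0],
  [0, 0, 7, 0],
  [0, 0, 8, 0],
  [0, 0, 8, 0],
  [0, 0, 5, 0],
  [0, 0, 2, 0],
  [0, 0, 0, 0],
  [0, 0, 0, 0],
])

```text
t: 8.92
tcp_pos: [476.7, 73.7, 65.1]
tcp_rot: [-3.141, 0.0, 0.312]
force: [0.1, -0.2, -0.9]
gripper_width: 47.9
grip_force: 3.7
```

Request:
move_arm([
  [0, 0, 0, 0],
  [0, 0, 0, 0],
  [0, 0, 0, 0],
  [0, 0, 0, 0],
  [0, 0, 0, 0],
  [0, 0, 0, 0],
], hand=40, newtons=20)

```text
t: 9.42
tcp_pos: [476.9, 73.7, 65.4]
tcp_rot: [3.142, -0.0, 0.312]
force: [0.4, 0.1, -1.7]
gripper_width: 39.9
grip_force: 4.5
```

Request:
move_arm([
  [0, 0, 0, 0],
  [0, 0, 0, 0],
  [0, 0, 0, 0],
  [0, 0, 0, 0],
  [0, 0, 0, 0],
  [0, 0, 0, 0],
], hand=25, newtons=40)

```text
t: 9.92
tcp_pos: [477.1, 73.7, 65.5]
tcp_rot: [3.141, -0.001, 0.312]
force: [0.3, 0.7, 1.0]
gripper_width: 35.1
grip_force: 39.8
```

The opening stopped at 35 mm with 40 N grip force, so the jaws are on the cell. I'll lift straight up by 122 mm.

Request:
move_arm([
  [0, 0, -2, 0],
  [0, 0, -4, 0],
  [0, 0, -5, 0],
  [0, 0, -5, 0],
  [0, 0, -5, 0],
  [0, 0, -5, 0],
  [0, 0, -5, 0],
  [0, 0, -5, 0],
])

```text
t: 10.58
tcp_pos: [475.5, 73.4, 101.4]
tcp_rot: [-3.141, 0.003, 0.312]
force: [-0.7, 0.2, -1.9]
gripper_width: 32.9
grip_force: 39.8
```

Request:
move_arm([
  [0, 0, -10, 0],
  [0, 0, -14, 0],
  [0, 0, -14, 0],
  [0, 0, -14, 0],
  [0, 0, -14, 0],
  [0, 0, -10, 0],
  [0, 0, -7, 0],
  [0, 0, -3, 0],
])

```text
t: 11.25
tcp_pos: [477.3, 73.6, 188.8]
tcp_rot: [3.141, -0.002, 0.312]
force: [0.9, -0.6, -1.8]
gripper_width: 33.0
grip_force: 39.9
```

Request:
move_arm([
  [0, 0, 0, 0],
  [0, 0, 0, 0],
  [0, 0, 0, 0],
  [0, 0, 0, 0],
  [0, 0, 0, 0],
  [0, 0, 0, 0],
  [0, 0, 0, 0],
  [0, 0, 0, 0],
])

```text
t: 11.92
tcp_pos: [476.7, 73.6, 187.1]
tcp_rot: [-3.142, 0.0, 0.312]
force: [-0.3, -0.4, -2.0]
gripper_width: 32.8
grip_force: 39.9
```

```bash
python3 - <<'E'
from h import *
o=status.get_obs();print({k:o[k] for k in("t","tcp_pos","tcp_rot","force","gripper_width","grip_force")})
c=cap("wrist");s=cap("scene");np.savez("s6.npz",**s)
m=np.zeros((480,800,3),np.uint8);m[:,:400]=cv2.resize(c["frame"][0:300,195:445,::-1],(400,480))
m[:,400:]=cv2.resize(s["frame"][140:320,270:420,::-1],(400,480))
cv2.imwrite("pics/w6.png",m)
for z in(0,70): print(proj(s,(564.3,102,130+z)))
E
```

```text
{'t': 11.9167, 'tcp_pos': array([476.71065372,  73.62794467, 187.09733294]), 'tcp_rot': array([-3.14150324e+00,  3.70164659e-04,  3.11759118e-01]), 'force': array([-0.31970822, -0.36886397, -2.0280413 ]), 'gripper_width': 32.7699295599139, 'grip_force': 39.925514459609985}
(np.float64(344.7767927061496), np.float64(250.35732331633437))
(np.float64(346.09052028584273), np.float64(224.09912579017558))
```

View pics/w6.png

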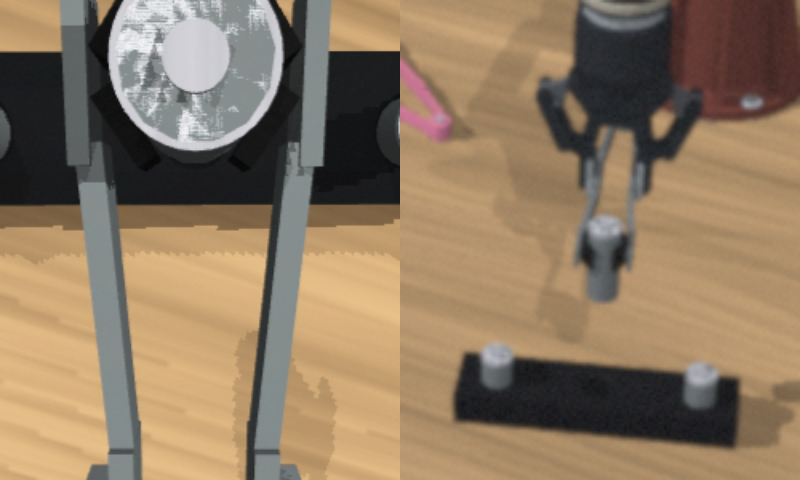

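The picture shows the tall cell upright in the jaws. Its top is at scene pixel (346,225.5) against (346,224) predicted for a foot at 130 mm, and both short cells are still in their sockets.

```bash
python3 -c "
from bench import job,status
print(status.get_obs()['tcp_pos']);print(job.sign_off())"
```

```text
[476.78211694  73.66991744 187.25885353]
the job is handed in; nothing more can be done
None
```

The tall cell is held upright and still in the tongs with its foot about 10 cm above the rack; both short cells are still in their sockets, and the job was handed in at about 12 s.

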